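Set the idle-mixture screw of a carburettor

TASK

Take the plastic tuning tool from its stand and, with its blade in the slotted mixture screw in front of the carburettor, turn the screw clockwise gently until you feel it just seat, without forcing it; then back it out a quarter of a turn (90 degrees of the screw itself). Put the tool back upright in its stand, pushed down onto its collar. Touch the carburettor and its fixture with nothing but the tool, and leave the bearing, the spark plug and the oil filter where they lie.

Things in the scene. Friction and masses are not known exactly. Their poses are not given: they have to be found in the camera images.
- fixture: Grey carburettor on a dark steel plate 170 (x) x 180 (y) x 12 mm, fixed to the bench. Origin: centre of the plate's underside, z up. The carburettor (top 90 mm above the bench) takes up the plate from local x = -12 mm on. In front of it, at local x = -60, y = 0, stands a round aluminium boss, 32 mm diameter (38 at its foot), that carries the brass mixture screw.
- screw_face (a point): On the screw's vertical axis, level with its upper face when seated (57 mm above the bench); fixed, axes as the fixture's. The round head, 20 mm diameter, has a straight slot right across, 3.6 mm wide, 3 mm deep. As found it lies 31 to 87 degrees anticlockwise (from above) of the fixture's x axis; seated, within 21 degrees either way of that axis: where exactly must be felt.
- boss_top (a point): Top of the boss, 50 mm above the bench, on the screw's axis. The screw turns with an even friction of 0.025 N m, then meets a hard stop (the seat), 51 to 66 degrees clockwise of where it is found; it stays where it is left. It bears about 10 N from the tool in plain turning; over 35 N in all (both blade edges and the push down added; some 0.13 N m on the stop) ruins it.
- needle_lift (a joint): How far the screw has drawn the hidden metering needle off its seat, in m: 0 seated, 0.0001 more per rad anticlockwise (0.00016 for a quarter turn): too fine for this reading to show the seat. A blade pressed lightly on the face does not drag the screw round; it drops 3 mm on meeting the slot, and has 0.2 rad of free play there between turning one way and the other, and as much again of give when it has leaned on the stop.
- tuning_tool: Loose plastic tuning tool, 72 g, standing in the stand, z up along its axis. Origin: centre of the underside of its black collar (21 mm diameter, 5 mm high). Below the collar a round white shank, 10 mm diameter, reaches to z = -37 mm, and a black bit with a flat blade sticks out of it to z = -60 mm.
- tool_grip (a point): Middle of the tool's square yellow handle, 45 mm above the tool's origin, same axes; the place to grip. The handle is 16 x 16 mm and reaches from 5 to 77 mm above the origin, its flats square to the tool's x and y axes; black stripes on the +x and -x flats.
- tool_tip (a point): Middle of the blade's lower end, 60 mm below the tool's origin, axes as the tool's. The blade is 12 mm wide along x, 2.4 mm thick along y, 10 mm high. Spring-loaded: it can be pushed up 10 mm into the shank, with 1.4 N at first and 0.7 N more for every mm, then it is solid. It cannot turn in the shank.
- stand: Tool stand fixed to the bench: grey block 56 x 56 x 75 mm on a black foot 78 x 78 x 8 mm. Origin: centre of the underside, z up. A vertical hole of 13 mm diameter with a 2 mm bevelled mouth goes through its middle; the tool hangs in it with its collar on the block's top (tool origin 75 mm above the stand's).
- bearing: Loose ball bearing, 52 mm diameter, 16 mm high, lying on the fixture's plate beside the boss. Origin: centre of its underside.
- plug: Loose spark plug, 18 x 62 x 21 mm, lying by the stand. Origin: middle of its underside, long side along its y axis.
- filter: Loose blue oil filter, 78 mm diameter, 86 mm high, standing to the right. Origin: centre of its underside.
Mind the look-alikes: they are no part of the job. Leave any red look-alike of the stand alone.

How it is judged:
On the way, in this order (a step that is already met when the one before it is completed fails the run):
1. the screw is turned clockwise home to its seat with the tool (value of joint needle_lift below 1.2e-05 m and contact force between tuning_tool and fixture above 0.3 N), for 0.1 s.
2. the screw is backed out a quarter of a turn (value of joint needle_lift between 0.000105 and 0.00021 m), for 0.2 s.
At the end, for the whole second after the job is handed in: The needle is 0.105 to 0.21 mm off its seat (screw 60 to 120 degrees of turn, aiming at 90), and the tool stands upright (within 0.1 rad), at rest in the stand's hole, its collar within 4 mm of the top of the stand and its axis within 4 mm of the stand's (all of step 2 and horizontal distance between tuning_tool and stand below 0.004 m and z of tuning_tool in the frame of stand between 0.072 and 0.079 m and angle between tuning_tool's own z axis and vertical below 0.1 rad and linear speed of tuning_tool below 0.01 m/s); the robot touches nothing.
It fails at once if tool and fixture press on one another with more than 35 N (needle or seat ruined) (contact force between tuning_tool and fixture above 35 N).
It fails at once if the robot itself touches the fixture, carburettor or screw (contact force between any of the fingers, the arm and fixture above 1 N).
It fails at once if the ball bearing is moved more than 15 mm (distance of bearing from where it was at the start of the episode above 0.015 m).
It fails at once if the spark plug is moved more than 15 mm (distance of plug from where it was at the start of the episode above 0.015 m).
It fails at once if the oil filter is moved more than 15 mm (distance of filter from where it was at the start of the episode above 0.015 m).
It also fails if it takes over 72 s, if anything falls off the work surface, if the arm or the gripper's body presses on something with over 40 N, if the wrist force passes 120 N, or if a joint passes its speed limit or range.

ROBOT

A 7-joint arm with a two-finger parallel gripper is mounted at the origin on a cart in front of the work surface, level with it; the furniture and walls round the work are solid. World frame = base frame: x ahead of the robot, y to its left, z up, the work surface at z = 0. Lengths are in m, angles in rad, forces in N, time in s.
With the tool pointing down it reaches from about 0.4 to 0.85 m from the base axis. Payload 4.5 kg.
Tool frame: the origin (TCP) lies at the very end of the fingers, on their centre line; the grasp point (between the pads) lies 19 mm behind it (r.pinch_z is the distance from the TCP to the grasp point, in m); z points along the fingers, y is the line along which they close (so a half turn about z gives the same grasp; the last joint's range is limited). The gripper opens to 88 mm and grips with 3 to 60 N. Pads are 18 mm wide; open, the fingers measure 123 mm over their backs; the gripper's body (75 mm by 187 mm) begins 45 mm behind the grasp point.
Start: joints at [1.173, 0.689, -0.195, 1.565, 0.157, 0.902, -0.215], TCP at [0.262, -0.568, 0.239] pointing down, gripper open.
Joint ranges: [-3.01, 3.01], [-0.46, 2.08], [-1.47, 1.51], [0.13, 2.56], [-1, 4.14], [0.04, 2.09], [-2.66, 2.66]. Speed limits (rad/s): [2.57, 2.57, 3.14, 3.14, 3.14, 3.14, 3.14].

INTERFACE

Orientations are given as a unit quaternion [x, y, z, w].
In Python, from plant import get_state, snapshot, camera_model, r gives the robot as it stands.
- The arm moves only by the shell command python3 -m inch 'ROWS' [FORCE]. ROWS is text: rows parted by semicolons, each of 7 numbers parted by spaces: the opening, from -1 (shut) to 1 (fully open), then the shift along the tool's x, y, z in m, then the turn, a rotation vector about the tool's x, y, z in rad. A call has 1 to 20 rows; each row shifts and turns the commanded pose from where the row before left it, along the tool's axes as they then stand; what a row does not reach is not made up. A row lasts 1/12 s, in which the tool goes at most 41.7 mm and 7.16 degrees, less where a joint would pass 70% of its speed; a pose out of reach is approached as far as the arm can. A call is refused whole if a number of a shift passes 0.0417 or a number of a turn 0.125, either way. A call with a gripper value outside its range is refused whole. The fingers move at their own pace and stop on an object; FORCE is the grip in N (left out, the last holds). Time passes only in rows, so rows that do not move let the fingers close. It gives the time, the measured TCP pose, the force, the opening and the grip force at its end, in the units of the state.
- get_state(): the state, without advancing time (a new reading comes with each control period).
- snapshot(name): name is "scene" or "top"; returns (picture, depth): 480x640x3 uint8, red, green, blue; 480x640 float32, m along the optical axis (not along the pixel's ray), 0 where there is no reading.
- camera_model(name): a dict with "intrinsics" (3x3 intrinsics, pixels), "view" (4x4, takes a point from world to camera coordinates). Camera axes: x right, y down, z forward; pixel columns grow to the right and rows downward; lengths in m; the calibration is good to about 2 mm. A picture is of the moment at which its call begins. camera_model takes no time and is no camera call.
- r.finish_job(): hands the job in; it is judged then, once.
The state is a dict: "clock": time; "q": joint angles; "qd": joint speeds; "joint_torque": joint torques, N m; "tool_pos": TCP position; "eef_rot": TCP orientation; "contact_force": force on the tool from outside, world axes, zero at the start; "moment": the same for the moment, N m; "opening": opening from 0.0 (shut) to 1.0 (fully open); "finger_force": force on a finger pad.
Only numpy, scipy, OpenCV 4.12 (cv2) and the standard library are available. Lean on these libraries where they do the work, as an engineer would, in place of code of your own. Each camera call takes 0.05 s, during which the arm holds its last target. There are 200 camera calls.

## Working session

There is one attempt and no reset: what is moved stays moved. The work goes in short steps, Python scripts to look and compute and a shell command to move; the robot and the scene stay as the last step left them, time stands still between calls to the robot, and variables do not carry over. Pictures are saved under pics/ and viewed, at most 10 in all, crops included, and the job is handed in when it is done.

```bash
ls; mkdir -p pics
python3 - <<'E'
from plant import get_state, snapshot, camera_model, r
import cv2,numpy as np
for n in("scene","top"):
    p,d=snapshot(n); cv2.imwrite(f"pics/{n}0.png",p[:,:,::-1]); np.save(f"{n}_d.npy",d)
    m=camera_model(n); print(n,m["intrinsics"],m["view"])
print(get_state()); print(r.pinch_z)
E
```

```text
pics
scene [[544.8787707    0.         311.95227568]
 [  0.         544.8787707  236.063316  ]
 [  0.           0.           1.        ]] [[-0.89833263 -0.43906525  0.01483845  0.42654711]
 [-0.24340657  0.46932652 -0.84881438  0.21103162]
 [ 0.36572082 -0.76612944 -0.5284827   0.97896578]
 [ 0.          0.          0.          1.        ]]
top [[578.17645257   0.         322.96638284]
 [  0.         578.17645257 236.87502561]
 [  0.           0.           1.        ]] [[ 0.02559836 -0.9996639  -0.00409912 -0.01493342]
 [-0.98935584 -0.02474641 -0.14339675  0.48703426]
 [ 0.14324712  0.00772621 -0.98965679  1.19005017]
 [ 0.          0.          0.          1.        ]]
{'clock': 0.1, 'q': array([ 1.17278859,  0.68988592, -0.19451549,  1.56624139,  0.15730443,
        0.90247756, -0.21510921]), 'qd': array([-0.0008687 , -0.00060983, -0.00053927, -0.00244119, -0.00016077,
        0.00120251, -0.00012204]), 'joint_torque': array([-3.76841286e-03, -5.28502822e+01, -1.27166491e+00, -1.53838509e+01,
       -5.25815645e-02,  1.99753456e-03,  3.80412450e-05]), 'tool_pos': array([ 0.26129389, -0.56714086,  0.2379986 ]), 'eef_rot': array([ 9.76775716e-01,  2.14262792e-01, -2.33405079e-04, -7.76438153e-04]), 'contact_force': array([-0.11551764, -0.77077037,  0.37108889]), 'moment': array([-0.010365  ,  0.00012776, -0.0223014 ]), 'finger_force': 0.0, 'opening': 0.9997117678527979}
0.0187
```

View pics/scene0.png

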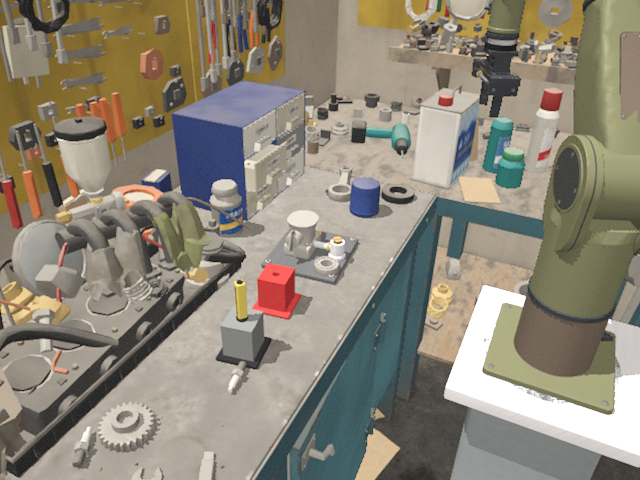

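View pics/top0.png

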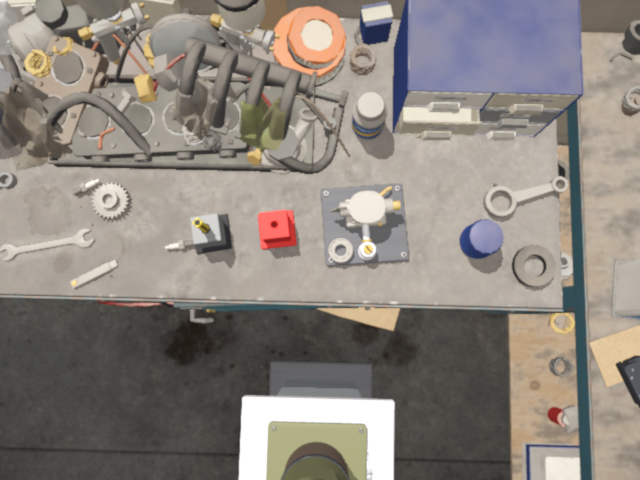

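The top view shows the stand with the yellow tool at (201,225)/(211,233), with the spark plug at (176,246). The red look-alike block is at (277,230). The fixture is at (365,225), with the brass screw at (368,250) and the bearing at (341,251), and the filter is at (481,238). The grey block carrying the yellow tool fits the description. I'll confirm it in a crop and measure.

```bash
cat > h.py <<'E'
from plant import get_state, snapshot, camera_model, r
import cv2,numpy as np
from scipy.spatial.transform import Rotation as R
def cloud(n,d):
    m=camera_model(n);K=m["intrinsics"];V=m["view"]
    v,u=np.indices(d.shape); c=np.stack([(u-K[0,2])/K[0,0]*d,(v-K[1,2])/K[1,1]*d,d],-1)
    return (c-V[:3,3])@V[:3,:3]
def ray(n,u,v,z):
    m=camera_model(n);K=m["intrinsics"];V=m["view"]
    o=-V[:3,:3].T@V[:3,3]; w=V[:3,:3].T@np.linalg.inv(K)@[u,v,1.]
    return o+w*(z-o[2])/w[2]
def rect(P):
    (c,s,a)=cv2.minAreaRect((P[:,:2]*1000).astype(np.float32)); return np.round(c,1),np.round(s,1),round(a,1),len(P)
E
python3 - <<'E'
from h import *
for n in("top","scene"):
    p=cv2.imread(f"pics/{n}0.png"); d=np.load(f"{n}_d.npy"); X=cloud(n,d); ok=d>0
    h=cv2.cvtColor(p,cv2.COLOR_BGR2HSV)
    roi=np.zeros(ok.shape,bool)
    if n=="top": roi[200:270,160:245]=1; roi2=np.zeros_like(roi); roi2[175:275,312:420]=1
    else: roi[265:370,205:275]=1; roi2=np.zeros_like(roi); roi2[200:290,255:365]=1
    yel=roi&ok&(h[...,0]>20)&(h[...,0]<35)&(h[...,1]>150)&(h[...,2]>80)
    P=X[yel]; print(n,"yellow",P.min(0),P.max(0),np.median(P,0)); 
    t=P[P[:,2]>.145]; print(" top",len(t),t.mean(0) if len(t) else "")
    for lo,hi,nm in((.071,.079,"blocktop"),(.004,.012,"foot")):
        print(nm,rect(X[roi&ok&(X[...,2]>lo)&(X[...,2]<hi)]))
    g=roi2&ok
    for lo,hi,nm in((.009,.015,"plate"),(.054,.062,"screwz"),(.047,.053,"bosstop")):
        Q=X[g&(X[...,2]>lo)&(X[...,2]<hi)]; print(nm,rect(Q))
    br=g&(h[...,0]>15)&(h[...,0]<32)&(h[...,1]>120)
    nn,l,st,c=cv2.connectedComponentsWithStats(br.astype(np.uint8))
    for i in range(1,nn):
        if st[i,4]>5: print(" brass",c[i],st[i,4],np.median(X[l==i],0))
p=cv2.imread("pics/top0.png"); a=cv2.resize(p[195:270,160:260],(400,300),interpolation=cv2.INTER_CUBIC); b=cv2.resize(p[180:280,320:420],(400,400),interpolation=cv2.INTER_CUBIC)
q=cv2.imread("pics/scene0.png"); c=cv2.resize(q[230:330,280:380],(400,400),interpolation=cv2.INTER_CUBIC)
o=np.zeros((400,800,3),np.uint8); o[:300,:400]=a; o[:,400:]=b; cv2.imwrite("pics/c1.png",o)
E
```

```text
top yellow [0.48391357 0.23102831 0.07915922] [0.4948405  0.24239676 0.15454159] [0.48854251 0.23501089 0.12078701]
 top 11 [0.48900458 0.23635292 0.14982486]
blocktop (array([493.9, 241. ]), array([56.4, 56.5]), 11.1, 531)
foot (array([491., 261.]), array([151.9, 184.1]), 1.5, 466)
plate (array([515.6, -90.3]), array([183.4, 179.7]), 5.7, 2882)
screwz (array([503.5, -97.3]), array([103.6, 138.8]), 9.7, 74)
bosstop (array([494.3, -61.9]), array([111.6,  78.2]), 76.3, 126)
 brass [368.16666667 248.83333333] 24 [ 0.46141654 -0.09702144  0.0546108 ]
scene yellow [0.48192192 0.23996811 0.08039647] [0.49660966 0.25316277 0.15016436] [0.48663908 0.24660241 0.11660913]
 top 17 [0.48697535 0.24686306 0.14781161]
blocktop (array([505.2, 173.3]), array([ 57.1, 200.3]), 10.2, 879)
foot (array([552.2, 159.4]), array([131. , 310.4]), 37.1, 782)
plate (array([ 575.7, -136.4]), array([273.1, 321.8]), 13.7, 1510)
screwz (array([513.2,  12.5]), array([244.1, 100.2]), 83.8, 219)
bosstop (array([497.5, -82.6]), array([435.8, 100.8]), 80.6, 174)
 brass [337.07692308 241.23076923] 13 [ 0.45856894 -0.08894615  0.05491964]
```

View pics/c1.png

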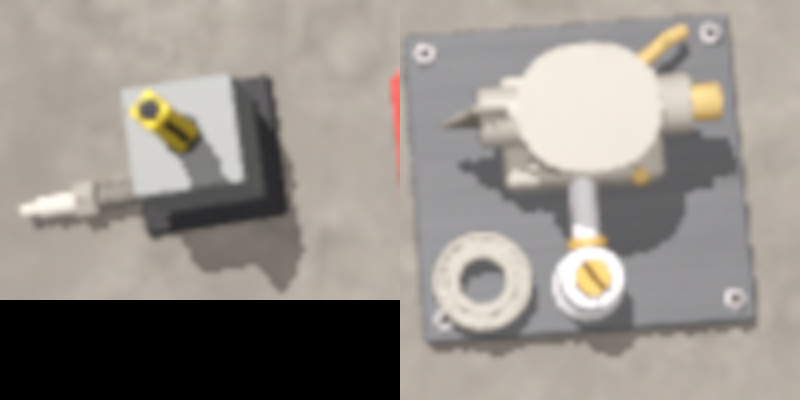

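The crop shows the grey block with the yellow tool in its bore, with the stripe on the side facing lower right. The screw slot runs from upper left to lower right, at about 45°. I need tighter angles for both the handle and the slot.

Run:
```python
from h import *
P=cv2.imread("pics/top0.png");Q=cv2.imread("pics/scene0.png")
f=lambda I,u,v,s:cv2.resize(I[v:v+s,u:u+s],(300,300),interpolation=cv2.INTER_CUBIC)
o=np.hstack([np.vstack([f(P,190,210,30),f(P,355,237,25)]),np.vstack([f(Q,220,275,50),f(Q,322,228,30)])]); cv2.imwrite("pics/c2.png",o)
h=cv2.cvtColor(P,cv2.COLOR_BGR2HSV); g=P[240:262,358:380]
br=(h[...,0]>12)&(h[...,0]<35)&(h[...,1]>90); m=np.zeros(br.shape,np.uint8); m[243:258,360:378]=br[243:258,360:378]
c=cv2.findContours(m,0,2)[0]; c=max(c,key=cv2.contourArea); e=cv2.minEnclosingCircle(cv2.convexHull(c)); print(e, ray("top",*e[0],.058))
# slot: dark pixels inside brass circle
for v in range(243,256): print([int(x) for x in P[v,361:376].sum(1)//3])
ok=np.load("top_d.npy"); X=cloud("top",ok)
b=cv2.inRange(P[180:275,315:415],(60,50,45),(110,95,90)); 
# boss white ring
w=(P.min(2)>185); mm=np.zeros_like(m); mm[236:264,355:382]=w[236:264,355:382]; c=max(cv2.findContours(mm,0,2)[0],key=cv2.contourArea); e=cv2.minEnclosingCircle(c); print("boss",e,ray("top",*e[0],.050))
```

```text
((367.5, 249.0), 4.031229019165039) [ 0.46086859 -0.09567544  0.058     ]
[177, 227, 254, 255, 255, 255, 255, 255, 255, 255, 255, 240, 194, 125, 102]
[227, 255, 255, 255, 255, 250, 248, 248, 249, 252, 255, 255, 243, 188, 141]
[255, 255, 255, 255, 233, 199, 207, 214, 219, 229, 246, 255, 255, 235, 176]
[255, 255, 255, 244, 203, 151, 168, 198, 207, 210, 226, 254, 255, 255, 211]
[255, 255, 253, 223, 202, 165, 139, 177, 202, 207, 215, 244, 255, 255, 235]
[255, 255, 251, 216, 206, 190, 149, 148, 190, 205, 209, 228, 254, 255, 242]
[255, 255, 251, 214, 206, 202, 178, 140, 161, 195, 206, 217, 252, 255, 245]
[255, 255, 249, 209, 206, 206, 200, 176, 147, 165, 197, 217, 253, 255, 242]
[255, 255, 249, 198, 199, 206, 206, 201, 173, 143, 173, 211, 253, 255, 227]
[249, 255, 255, 231, 194, 199, 206, 206, 199, 174, 186, 219, 253, 252, 198]
[224, 255, 255, 255, 233, 196, 197, 208, 206, 207, 239, 255, 252, 224, 162]
[198, 229, 255, 255, 255, 237, 216, 218, 217, 242, 255, 255, 232, 189, 139]
[208, 192, 226, 254, 255, 255, 255, 255, 244, 254, 255, 230, 197, 162, 120]
boss ((366.5, 250.0), 9.60478687286377) [ 0.45971846 -0.09418427  0.05      ]
```

View pics/c2.png

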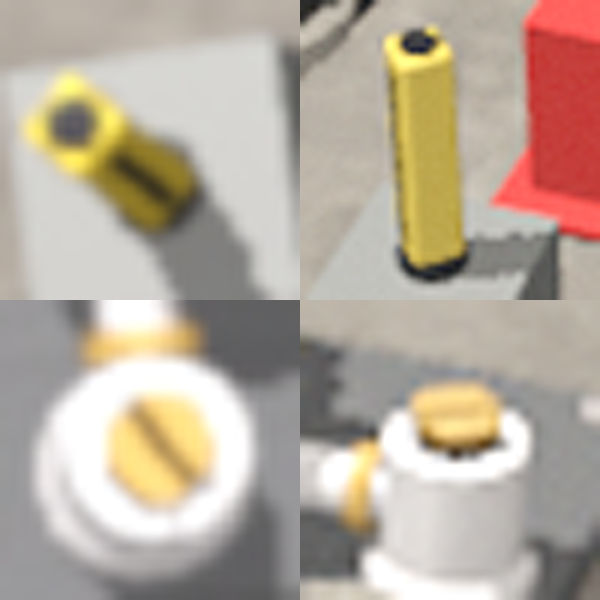

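The stripe faces lower right, so the tool's x axis is at about 46° world yaw. The slot is at about 40° world, or about 35° relative to the fixture. The handle top is at about (197.3,222.1) and the screw at about (368,249.3).

```bash
cat >> h.py <<'E'
def go(x=None,y=None,z=None,yy=None):
    "shift in tool axes to reach TCP world x,y,z and turn about tool z so tool y axis has yaw yy deg"
    s=get_state(); p=s["tool_pos"]; M=R.from_quat(s["eef_rot"]); t=np.array([p[i] if a is None else a for i,a in enumerate((x,y,z))])
    A=M.as_matrix(); cy=np.degrees(np.arctan2(A[1,1],A[0,1]))
    print("pos",p.round(4),"yyaw",cy.round(2),"tilt",A[:2,2].round(4),"q7",s["q"][6].round(3),"F",s["contact_force"].round(2),"M",s["moment"].round(3),"t",s["clock"])
    print("shift mm",(A.T@(t-p)*1000).round(1), "turnz", None if yy is None else round(-np.radians((yy-cy+180)%360-180),3))
E
python3 - <<'E'
from h import *
print(ray("top",197.3,222.1,.152),ray("top",367.9,249.3,.058))
go(.45,-.30,.26,46)
go(.493,.240,.239,46)
E
```

```text
[0.49299352 0.23885536 0.152     ] [ 0.46026329 -0.09651274  0.058     ]
pos [ 0.2613 -0.5671  0.238 ] yyaw -65.26 tilt [-0.0008  0.0014] q7 -0.215 F [-0.12 -0.77  0.37] M [-0.01   0.    -0.022] t 0.1
shift mm [ 283.2 -163.7  -21.8] turnz -1.942
pos [ 0.2613 -0.5671  0.238 ] yyaw -65.26 tilt [-0.0008  0.0014] q7 -0.215 F [-0.12 -0.77  0.37] M [-0.01   0.    -0.022] t 0.1
shift mm [ 548.3 -636.    -0. ] turnz -1.942
```

```bash
python3 -m inch '1 .035 -.0205 0 0 0 0;1 .035 -.0205 0 0 0 0;1 .035 -.0205 0 0 0 0;1 .035 -.0205 0 0 0 0;1 .035 -.0205 0 0 0 0;1 .035 -.0205 0 0 0 0;1 .035 -.0205 0 0 0 0;1 .035 -.0205 0 0 0 0;1 .022 -.039 0 0 0 0;1 .022 -.039 0 0 0 0;1 .022 -.039 0 0 0 0;1 .022 -.039 0 0 0 0;1 .022 -.039 0 0 0 0;1 .022 -.039 0 0 0 0;1 .022 -.039 0 0 0 0;1 .022 -.039 0 0 0 0;1 .022 -.039 0 0 0 0;1 .022 -.039 0 0 0 0;1 .022 -.039 0 0 0 0;1 .022 -.039 0 0 0 0' 10
python3 -m inch '1 0 0 0 0 0 -.12;1 0 0 0 0 0 -.12;1 0 0 0 0 0 -.12;1 0 0 0 0 0 -.12;1 0 0 0 0 0 -.12;1 0 0 0 0 0 -.12;1 0 0 0 0 0 -.12;1 0 0 0 0 0 -.12;1 0 0 0 0 0 -.12;1 0 0 0 0 0 -.12;1 0 0 0 0 0 -.12;1 0 0 0 0 0 -.12;1 0 0 0 0 0 -.12;1 0 0 0 0 0 -.12;1 0 0 0 0 0 -.12;1 0 0 0 0 0 -.12;1 0 0 0 0 0 0'
python3 -c "
from h import *
go(.4934,.240,.180,46)"
```

```text
clock: 1.77
tool_pos: [0.4876, 0.1988, 0.2385]
eef_rot: [0.977, 0.214, -0.0, 0.0]
contact_force: [0.9, 0.2, 0.6]
opening: 0.999
finger_force: 0.0
clock: 3.18
tool_pos: [0.4879, 0.1964, 0.2382]
eef_rot: [0.383, 0.924, -0.0, -0.001]
contact_force: [0.4, -0.5, -0.3]
opening: 0.997
finger_force: 0.0
pos [0.4879 0.1964 0.2382] yyaw 44.9 tilt [-0.0012 -0.0002] q7 -0.204 F [ 0.42 -0.55 -0.31] M [ 0.019 -0.111 -0.037] t 3.1833
shift mm [27.  34.7 58.2] turnz -0.019
```

```bash
python3 -m inch '1 .027 .0347 0 0 0 -.019;1 0 0 .029 0 0 0;1 0 0 .029 0 0 0;1 0 0 .025 0 0 0;1 0 0 .025 0 0 0;1 0 0 .025 0 0 0;1 0 0 0.002 0 0 0;1 0 0 0 0 0 0'
python3 -c "
from h import *
go(.4934,.240,.101,46)
p,d=snapshot('scene'); cv2.imwrite('pics/s1.png',cv2.resize(p[200:350,170:320,::-1],(600,600),interpolation=cv2.INTER_CUBIC))"
```

```text
clock: 3.85
tool_pos: [0.4926, 0.2376, 0.1027]
eef_rot: [0.377, 0.926, -0.001, -0.001]
contact_force: [0.7, -0.6, 0.4]
opening: 0.996
finger_force: 0.0
pos [0.4926 0.2376 0.1027] yyaw 45.74 tilt [-0.0024 -0.002 ] q7 -0.409 F [ 0.66 -0.61  0.41] M [-0.043 -0.136 -0.006] t 3.85
shift mm [1.1 2.2 1.7] turnz -0.005
```

View pics/s1.png

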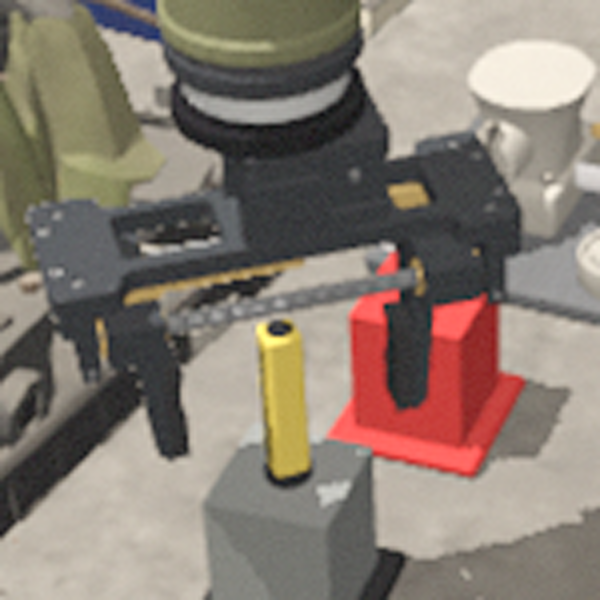

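The handle at crop (283,400) stands between the open fingers, with the closing line across its striped flats. I'll close on it.

```bash
python3 -m inch '1 .001 .002 .0015 0 0 0;1 0 0 0 0 0 0;-1 0 0 0 0 0 0;-1 0 0 0 0 0 0;-1 0 0 0 0 0 0;-1 0 0 0 0 0 0;-1 0 0 0 0 0 0;-1 0 0 0 0 0 0;-1 0 0 0 0 0 0;-1 0 0 0 0 0 0;-1 0 0 0 0 0 0;-1 0 0 0 0 0 0' 30
python3 -c "
from h import *
go(.4934,.240,.101,46)"
```

```text
clock: 4.9
tool_pos: [0.4941, 0.2403, 0.1022]
eef_rot: [0.376, 0.927, -0.0, 0.0]
contact_force: [0.0, 0.2, 0.6]
opening: 0.268
finger_force: 0.0
pos [0.4941 0.2403 0.1022] yyaw 45.84 tilt [ 0.     -0.0001] q7 -0.41 F [0.01 0.17 0.56] M [ 0.026 -0.144 -0.034] t 4.9
shift mm [ 0.3 -0.7  1.2] turnz -0.003
```

```bash
python3 -m inch '-1 0 0 0 0 0 0;-1 0 0 0 0 0 0;-1 0 0 0 0 0 0;-1 0 0 0 0 0 0;-1 0 0 0 0 0 0;-1 0 0 0 0 0 0'
python3 -c "
from h import *
go(.4934,.240,.101,46); print(get_state())"
```

```text
clock: 5.4
tool_pos: [0.4941, 0.2402, 0.1022]
eef_rot: [0.376, 0.927, -0.0, -0.0]
contact_force: [-0.4, -0.4, -1.4]
opening: 0.183
finger_force: 30.0
pos [0.4941 0.2402 0.1022] yyaw 45.84 tilt [-0.0001 -0.0001] q7 -0.41 F [-0.4  -0.41 -1.37] M [ 0.022 -0.091 -0.005] t 5.4
shift mm [ 0.3 -0.6  1.2] turnz -0.003
{'clock': 5.4, 'q': array([-0.23802653,  0.83832238, -0.5098702 ,  1.89579029,  0.70498675,
        0.59450796, -0.40984173]), 'qd': array([ 2.90910875e-04,  7.88268725e-04, -7.03872434e-04,  2.36093274e-04,
       -3.88236358e-06,  5.68932217e-05,  1.49720547e-04]), 'joint_torque': array([ 2.26910814e-02, -5.09087670e+01, -5.64061627e+00, -8.55115324e+00,
       -2.54120165e-02, -1.53291266e-02,  7.87055633e-04]), 'tool_pos': array([0.49408656, 0.24023355, 0.10216398]), 'eef_rot': array([ 3.75904871e-01,  9.26658256e-01, -7.01319929e-05, -1.55342444e-07]), 'contact_force': array([-0.39999543, -0.41443756, -1.37202954]), 'moment': array([ 0.02242898, -0.09148529, -0.00455044]), 'finger_force': 29.998725178229506, 'opening': 0.1826989029963991}
```

```bash
python3 -m inch '-1 0 0 -.025 0 0 0;-1 0 0 -.025 0 0 0;-1 0 0 -.025 0 0 0;-1 0 0 -.025 0 0 0;-1 0 0 -.01 0 0 0;-1 0 0 0 0 0 0'
python3 -c "
from h import *
go(.4603,-.0965,.21,40.5)"
```

```text
clock: 5.9
tool_pos: [0.4953, 0.2412, 0.2142]
eef_rot: [0.376, 0.927, 0.002, 0.001]
contact_force: [-0.1, -0.6, -1.5]
opening: 0.18
finger_force: 30.0
pos [0.4953 0.2412 0.2142] yyaw 45.82 tilt [0.004  0.0024] q7 -0.272 F [-0.07 -0.61 -1.54] M [ 0.023 -0.095 -0.041] t 5.9
shift mm [-210.3 -266.5    3.3] turnz 0.093
```

```bash
python3 -m inch '-1 -.0175 -.0222 0 0 0 0;-1 -.0175 -.0222 0 0 0 0;-1 -.0175 -.0222 0 0 0 0;-1 -.0175 -.0222 0 0 0 0;-1 -.0175 -.0222 0 0 0 0;-1 -.0175 -.0222 0 0 0 0;-1 -.0175 -.0222 0 0 0 0;-1 -.0175 -.0222 0 0 0 0;-1 -.0175 -.0222 0 0 0 0;-1 -.0175 -.0222 0 0 0 0;-1 -.0175 -.0222 0 0 0 0;-1 -.0175 -.0222 0 0 0 0;-1 0 0 0 0 0 .093;-1 0 0 0 0 0 0;-1 0 0 0 0 0 0;-1 0 0 0 0 0 0'
python3 -c "
from h import *
go(.4603,-.0965,.154,40.5)
p,d=snapshot('top'); q,d=snapshot('scene')
f=lambda I,u,v,s:cv2.resize(I[v:v+s,u:u+s,::-1],(400,400),interpolation=cv2.INTER_CUBIC)
cv2.imwrite('pics/s2.png',np.hstack([f(p,330,210,70),f(q,310,190,70)]))"
```

```text
clock: 7.23
tool_pos: [0.459, -0.0959, 0.2117]
eef_rot: [0.417, 0.909, 0.0, -0.0]
contact_force: [1.5, 0.2, -0.8]
opening: 0.18
finger_force: 30.0
pos [ 0.459  -0.0959  0.2117] yyaw 40.74 tilt [-0.0007  0.0008] q7 0.204 F [ 1.47  0.19 -0.77] M [ 0.025 -0.177  0.015] t 7.2333
shift mm [-1.4  0.6 57.7] turnz 0.004
```

View pics/s2.png

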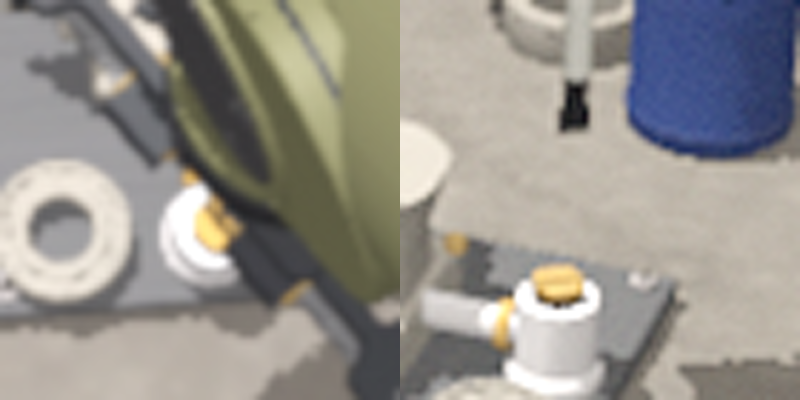

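```bash
python3 -c "
from h import *
m=camera_model('scene');K=m['intrinsics'];V=m['view']
for P in([.459,-.0959,.1245],[.4603,-.0965,.058],[.4613,-.0965,.058],[.4603,-.0955,.058]):
    c=V[:3,:3]@P+V[:3,3]; print((K@c/c[2])[:2])
p=cv2.imread('pics/scene0.png'); h=cv2.cvtColor(p,cv2.COLOR_BGR2HSV); b=((h[...,0]>8)&(h[...,0]<32)&(h[...,1]>60)); mm=np.zeros(b.shape,np.uint8); mm[232:248,329:346]=b[232:248,329:346]
c=max(cv2.findContours(mm,0,2)[0],key=cv2.contourArea); print(cv2.boundingRect(c),cv2.minAreaRect(c))
q,d=snapshot('scene'); print(q[205:216,334:348].sum(2)//3)
"
```

```text
[339.40425707 211.8151635 ]
[337.70686379 238.10919088]
[337.28795417 237.99720043]
[337.52237714 238.32543651]
(333, 236, 9, 8) ((337.0, 239.5), (7.0, 8.0), 90.0)
[[178 178 184 192 153  44  30  22  91 162 180 179 178 179]
 [179 179 184 194 151  23  36  41 113 169 182 181 181 178]
 [182 180 184 194 152  24  38  31 120 175 187 182 182 178]
 [184 184 187 179 126  34  36  35  73 163 188 178 181 184]
 [186 186 189 154  58  29  43  33  34 155 186 183 180 183]
 [187 189 191 154  56  33  38  32  45 157 186 184 183 185]
 [186 189 191 154  47  37  32  31  53 159 186 186 185 187]
 [185 186 192 150  42  78  90 105 135 173 187 184 185 187]
 [183 180 187 167 149 155 162 170 185 190 186 186 187 185]
 [181 182 184 186 186 188 189 189 188 190 188 187 184 183]
 [184 187 185 187 183 183 185 188 190 188 190 187 183 184]]
```

```bash
python3 -m inch '-1 -.0018 .0011 .02 0 0 0;-1 0 0 .02 0 0 0;-1 0 0 .015 0 0 0;-1 0 0 0.004 0 0 0;-1 0 0 0 0 0 0;-1 0 0 0 0 0 0;-1 0 0 0 0 0 0'
python3 -c "
from h import *
go(.461,-.0965,.1412,40.5)"
python3 -m inch '-1 0 0 .003 0 0 0;-1 0 0 .003 0 0 0;-1 0 0 .003 0 0 0;-1 0 0 .0015 0 0 0;-1 0 0 0 0 0 0;-1 0 0 0 0 0 0;-1 0 0 0 0 0 0'
python3 -c "
from h import *
go(.461,-.0965,.1412,40.5)"
```

```text
clock: 7.97
tool_pos: [0.4619, -0.0975, 0.154]
eef_rot: [0.418, 0.908, 0.0, 0.001]
contact_force: [0.6, 0.4, -0.5]
opening: 0.18
finger_force: 30.0
pos [ 0.4619 -0.0975  0.154 ] yyaw 40.54 tilt [ 0.0017 -0.    ] q7 0.093 F [ 0.59  0.45 -0.48] M [ 0.011 -0.095  0.026] t 7.9667
shift mm [ 1.3 -0.  12.8] turnz 0.001
clock: 8.55
tool_pos: [0.4613, -0.0979, 0.1427]
eef_rot: [0.419, 0.908, -0.0, 0.0]
contact_force: [1.1, -0.5, -1.5]
opening: 0.185
finger_force: 30.0
pos [ 0.4613 -0.0979  0.1427] yyaw 40.5 tilt [ 0.0002 -0.0002] q7 0.071 F [ 1.1  -0.5  -1.47] M [-0.191 -0.309 -0.007] t 8.55
shift mm [1.3 0.7 1.5] turnz -0.0
```

```bash
for i in 1; do python3 -m inch '-1 .0013 0 .002 0 0 0;-1 0 0 0 0 0 0;-1 0 0 0 0 0 0;-1 0 0 0 0 0 0'; done
python3 -c "
from h import *
go(.461,-.0965,.1412,40.5)"
python3 -m inch '-1 0 0 .002 0 0 0;-1 0 0 0 0 0 0;-1 0 0 0 0 0 0;-1 0 0 0 0 0 0'
python3 -c "
from h import *
go(.461,-.0965,.1412,40.5)"
```

```text
clock: 8.88
tool_pos: [0.461, -0.0973, 0.141]
eef_rot: [0.419, 0.908, -0.0, 0.001]
contact_force: [2.9, -2.2, 0.0]
opening: 0.178
finger_force: 30.0
pos [ 0.461  -0.0973  0.141 ] yyaw 40.49 tilt [ 0.0013 -0.0007] q7 0.064 F [ 2.86 -2.24  0.04] M [-0.849 -0.675 -0.011] t 8.8833
shift mm [ 0.6  0.5 -0.2] turnz -0.0
clock: 9.22
tool_pos: [0.4609, -0.0971, 0.1389]
eef_rot: [0.419, 0.908, 0.0, 0.001]
contact_force: [3.4, -3.9, 2.6]
opening: 0.177
finger_force: 29.9
pos [ 0.4609 -0.0971  0.1389] yyaw 40.5 tilt [ 0.001  -0.0005] q7 0.06 F [ 3.45 -3.95  2.65] M [-0.946 -0.873 -0.023] t 9.2167
shift mm [ 0.4  0.5 -2.3] turnz -0.0
```

The lateral force points straight across the blade, and Fz stayed near zero until z was about 0.141. So the blade has already dropped into the slot, and my sideways step only leaned it on the slot wall. I'll undo that step.

```bash
python3 -m inch '-1 -.0015 0 0 0 0 0;-1 0 0 0 0 0 0;-1 0 0 0 0 0 0;-1 0 0 0 0 0 0'
python3 -c "
from h import *
go(.461,-.0965,.1412,40.5)"
python3 -m inch '-1 0 0 0 0 0 .05;-1 0 0 0 0 0 .05;-1 0 0 0 0 0 .05;-1 0 0 0 0 0 0.05;-1 0 0 0 0 0 0;-1 0 0 0 0 0 0;-1 0 0 0 0 0 0'
python3 -c "
from h import *
go(.461,-.0965,.1412,-10)"
```

```text
clock: 9.55
tool_pos: [0.4611, -0.0976, 0.1387]
eef_rot: [0.418, 0.908, 0.0, -0.0]
contact_force: [1.5, -1.0, 2.8]
opening: 0.181
finger_force: 30.0
pos [ 0.4611 -0.0976  0.1387] yyaw 40.53 tilt [-0.0002  0.0005] q7 0.063 F [ 1.52 -1.04  2.75] M [-0.381 -0.517 -0.024] t 9.55
shift mm [ 0.9  0.6 -2.5] turnz 0.001
clock: 10.13
tool_pos: [0.4611, -0.0979, 0.1387]
eef_rot: [0.507, 0.862, -0.0, -0.0]
contact_force: [0.0, -2.2, 2.3]
opening: 0.179
finger_force: 30.0
pos [ 0.4611 -0.0979  0.1387] yyaw 29.13 tilt [-0.0003 -0.0001] q7 -0.081 F [ 0.   -2.22  2.28] M [-0.645 -0.467 -0.075] t 10.1333
shift mm [ 1.3  0.6 -2.5] turnz 0.683
```

```bash
cat >> h.py <<'E'
def st():
    s=get_state(); A=R.from_quat(s["eef_rot"]).as_matrix(); M=s["moment"]-[.01,-.1,-.01]
    F=np.array([-M[1],M[0],0])/.25; print("yaw",np.degrees(np.arctan2(A[1,1],A[0,1])).round(2),"z",s["tool_pos"][2].round(4),"F",s["contact_force"].round(1),"M",s["moment"].round(3),"corr mm tool",(A.T@F/3.5).round(2)[:2],"q7 tau",s["joint_torque"][6].round(4),"q7",s["q"][6].round(2))
E
python3 -m inch '-1 -.0008 0 0 0 0 0;-1 0 0 0 0 0 .05;-1 0 0 0 0 0 .05;-1 0 0 0 0 0 .05;-1 0 0 0 0 0 0.05;-1 0 0 0 0 0 0;-1 0 0 0 0 0 0' | tail -3
python3 -c "
from h import *
st()"
python3 -m inch '-1 0 0 0 0 0 .05;-1 0 0 0 0 0 .05;-1 0 0 0 0 0 .05;-1 0 0 0 0 0 0.05;-1 0 0 0 0 0 0;-1 0 0 0 0 0 0' | tail -3
python3 -c "
from h import *
st()"
```

```text
contact_force: [-0.9, 0.4, 2.2]
opening: 0.179
finger_force: 30.0
yaw 17.71 z 0.1386 F [-0.9  0.4  2.2] M [-0.074 -0.022  0.003] corr mm tool [-0.06 -0.11] q7 tau -0.0788 q7 -0.22
contact_force: [-0.8, 0.8, 2.0]
opening: 0.18
finger_force: 30.0
yaw 6.3 z 0.1385 F [-0.8  0.8  2. ] M [0.295 0.231 0.042] corr mm tool [ 0.37 -0.34] q7 tau -0.076 q7 -0.35
```

```bash
S='python3 -c "from h import *;st()"'
python3 -m inch '-1 .0003 -.0003 0 0 0 .05;-1 0 0 0 0 0 0.05;-1 0 0 0 0 0 0;-1 0 0 0 0 0 0' >/dev/null; eval $S
python3 -m inch '-1 0 0 0 0 0 .05;-1 0 0 0 0 0 0.05;-1 0 0 0 0 0 0;-1 0 0 0 0 0 0' >/dev/null; eval $S
python3 -m inch '-1 0 0 0 0 0 .05;-1 0 0 0 0 0 0;-1 0 0 0 0 0 0' >/dev/null; eval $S
python3 -m inch '-1 0 0 0 0 0 .05;-1 0 0 0 0 0 0;-1 0 0 0 0 0 0' >/dev/null; eval $S
```

```text
yaw 0.57 z 0.1386 F [-1.6  0.8  3.1] M [0.43  0.331 0.017] corr mm tool [ 0.48 -0.49] q7 tau -0.0747 q7 -0.42
yaw -5.15 z 0.1386 F [-1.1  2.2  3.3] M [0.64  0.515 0.056] corr mm tool [ 0.65 -0.77] q7 tau -0.0753 q7 -0.49
yaw -8.02 z 0.1386 F [-3.2  2.   2.7] M [0.784 0.675 0.016] corr mm tool [ 0.75 -1.  ] q7 tau -0.073 q7 -0.52
yaw -10.89 z 0.1386 F [-2.5  3.   2.8] M [0.988 0.829 0.039] corr mm tool [ 0.9  -1.25] q7 tau -0.0751 q7 -0.55
```

```bash
S='python3 -c "from h import *;st()"'
python3 -m inch '-1 .0008 -.001 0 0 0 0;-1 0 0 0 0 0 0;-1 0 0 0 0 0 0' >/dev/null; eval $S
python3 -m inch '-1 0 0 0 0 0 .04;-1 0 0 0 0 0 0;-1 0 0 0 0 0 0' >/dev/null; eval $S
python3 -m inch '-1 0 0 0 0 0 .04;-1 0 0 0 0 0 0;-1 0 0 0 0 0 0' >/dev/null; eval $S
```

```text
yaw -11.02 z 0.1388 F [-1.   1.9  2.6] M [0.529 0.506 0.037] corr mm tool [ 0.45 -0.79] q7 tau -0.0265 q7 -0.55
yaw -13.29 z 0.1387 F [-2.9  2.2  2.9] M [0.534 0.595 0.023] corr mm tool [ 0.4  -0.91] q7 tau -0.0677 q7 -0.58
yaw -15.55 z 0.1387 F [-2.9  2.3  2.5] M [0.491 0.645 0.063] corr mm tool [ 0.3  -0.97] q7 tau -0.0651 q7 -0.6
```

```bash
S='python3 -c "from h import *;st()"'
python3 -m inch '-1 .0003 -.0009 0 0 0 0;-1 0 0 0 0 0 0;-1 0 0 0 0 0 0' >/dev/null; eval $S
for i in 1; do python3 -m inch '-1 0 0 0 0 0 .03;-1 0 0 0 0 0 0;-1 0 0 0 0 0 0;-1 0 0 0 0 0 0' >/dev/null; eval $S; done
python3 -m inch '-1 0 0 0 0 0 .03;-1 0 0 0 0 0 0;-1 0 0 0 0 0 0;-1 0 0 0 0 0 0' >/dev/null; eval $S
python3 -c "
from h import *
print(get_state()['clock'])"
```

```text
yaw -15.63 z 0.1389 F [-1.8  0.3  2.7] M [ 0.088  0.188 -0.003] corr mm tool [-0.   -0.34] q7 tau -0.0237 q7 -0.61
yaw -17.37 z 0.1388 F [ 0.2 -0.   2.7] M [-0.179 -0.072  0.002] corr mm tool [-0.22  0.03] q7 tau -0.0247 q7 -0.62
yaw -19.08 z 0.1388 F [-0.  -0.7  2.5] M [-0.27  -0.186  0.044] corr mm tool [-0.27  0.2 ] q7 tau -0.0235 q7 -0.64
14.05
```

```bash
S='python3 -c "from h import *;st()"'
python3 -m inch '-1 0 0 0 0 0 .03;-1 0 0 0 0 0 0;-1 0 0 0 0 0 0' >/dev/null; eval $S
python3 -m inch '-1 0 0 0 0 0 0' >/dev/null; eval $S
python3 -m inch '-1 0 0 0 0 0 .03;-1 0 0 0 0 0 0;-1 0 0 0 0 0 0' >/dev/null; eval $S
python3 -m inch '-1 0 0 0 0 0 0' >/dev/null; eval $S
python3 -m inch '-1 0 0 0 0 0 .03;-1 0 0 0 0 0 0;-1 0 0 0 0 0 0' >/dev/null; eval $S
python3 -m inch '-1 0 0 0 0 0 0' >/dev/null; eval $S
```

```text
yaw -20.81 z 0.1388 F [ 1.9 -1.7  1.8] M [-0.339 -0.275  0.048] corr mm tool [-0.3   0.33] q7 tau -0.0544 q7 -0.66
yaw -20.8 z 0.1388 F [ 1.7 -1.2  2.1] M [-0.34  -0.311  0.047] corr mm tool [-0.29  0.37] q7 tau -0.0226 q7 -0.66
yaw -22.53 z 0.1388 F [ 0.8 -1.1  1.8] M [-0.299 -0.354 -0.007] corr mm tool [-0.22  0.4 ] q7 tau -0.0536 q7 -0.68
yaw -22.51 z 0.1388 F [ 1.4 -0.5  1.7] M [-0.328 -0.386 -0.055] corr mm tool [-0.23  0.45] q7 tau -0.0222 q7 -0.68
yaw -24.24 z 0.1388 F [ 1.5 -0.6  2.5] M [-0.354 -0.419  0.038] corr mm tool [-0.23  0.5 ] q7 tau -0.0617 q7 -0.7
yaw -24.23 z 0.1388 F [ 1.4 -1.3  1.8] M [-0.338 -0.518  0.028] corr mm tool [-0.17  0.6 ] q7 tau -0.0302 q7 -0.7
```

```bash
S='python3 -c "from h import *;st()"'
python3 -m inch '-1 0 0 0 0 0 .03;-1 0 0 0 0 0 0;-1 0 0 0 0 0 0;-1 0 0 0 0 0 0' >/dev/null; eval $S
python3 -m inch '-1 0 0 0 0 0 .03;-1 0 0 0 0 0 0;-1 0 0 0 0 0 0;-1 0 0 0 0 0 0' >/dev/null; eval $S
```

```text
yaw -25.95 z 0.1388 F [ 0.6 -1.   3.3] M [-0.361 -0.475  0.013] corr mm tool [-0.19  0.57] q7 tau -0.0472 q7 -0.72
yaw -27.67 z 0.1388 F [ 1.8 -0.5  2.8] M [-0.296 -0.521  0.077] corr mm tool [-0.09  0.59] q7 tau -0.0655 q7 -0.74
```

The q7 torque held near 0.023 N m (plain friction), then climbed steadily to 0.030, 0.047 and 0.066 in step with the turn. That is the seat, met at about −24° blade yaw. Next I back out 90° plus the free play, to a blade yaw of about +81°, re-centring on the way.

```bash
S='python3 -c "from h import *;st()"'
python3 -m inch '-1 0 0 0 0 0 0' >/dev/null; eval $S
python3 -m inch '-1 0 0 0 0 0 -.1;-1 0 0 0 0 0 -.1;-1 0 0 0 0 0 -.1;-1 0 0 0 0 0 -.1;-1 0 0 0 0 0 0;-1 0 0 0 0 0 0;-1 0 0 0 0 0 0' >/dev/null; eval $S
python3 -m inch '-1 0 0 0 0 0 -.1;-1 0 0 0 0 0 -.1;-1 0 0 0 0 0 -.1;-1 0 0 0 0 0 0;-1 0 0 0 0 0 0;-1 0 0 0 0 0 0' >/dev/null; eval $S
```

```text
yaw -27.66 z 0.1387 F [ 1.8 -1.   2.2] M [-0.231 -0.513  0.071] corr mm tool [-0.03  0.55] q7 tau -0.0613 q7 -0.74
yaw -4.9 z 0.1386 F [-0.4  0.8  2.1] M [ 0.014 -0.017 -0.074] corr mm tool [-0.  -0.1] q7 tau 0.01 q7 -0.49
yaw 12.23 z 0.1386 F [ 0.8 -0.7  3. ] M [-0.492 -0.025  0.034] corr mm tool [-0.54 -0.21] q7 tau 0.0109 q7 -0.29
```

```bash
S='python3 -c "from h import *;st()"'
python3 -m inch '-1 -.0005 -.0002 0 0 0 0;-1 0 0 0 0 0 -.1;-1 0 0 0 0 0 -.1;-1 0 0 0 0 0 -.1;-1 0 0 0 0 0 0;-1 0 0 0 0 0 0' >/dev/null; eval $S
python3 -m inch '-1 -.0002 0 0 0 0 -.1;-1 0 0 0 0 0 -.1;-1 0 0 0 0 0 -.1;-1 0 0 0 0 0 0;-1 0 0 0 0 0 0' >/dev/null; eval $S
```

```text
yaw 29.39 z 0.1387 F [-0.  -2.2  3.5] M [-0.735 -0.244 -0.057] corr mm tool [-0.82 -0.27] q7 tau 0.1447 q7 -0.08
yaw 46.5 z 0.1388 F [ 1.7 -4.3  3.7] M [-1.122 -0.512 -0.008] corr mm tool [-1.23 -0.61] q7 tau 0.1465 q7 0.13
```

```bash
S='python3 -c "from h import *;st()"'
python3 -m inch '-1 -.0012 -.0006 0 0 0 0;-1 0 0 0 0 0 0;-1 0 0 0 0 0 0' >/dev/null; eval $S
python3 -m inch '-1 0 0 0 0 0 -.1;-1 0 0 0 0 0 -.1;-1 0 0 0 0 0 -.1;-1 0 0 0 0 0 0;-1 0 0 0 0 0 0;-1 0 0 0 0 0 0' >/dev/null; eval $S
```

```text
yaw 46.73 z 0.1388 F [ 1.  -2.9  2.3] M [-0.726 -0.31  -0.077] corr mm tool [-0.75 -0.45] q7 tau 0.014 q7 0.14
yaw 63.83 z 0.1388 F [ 1.6 -3.1  2.2] M [-0.985 -0.782 -0.015] corr mm tool [-1.2  -0.68] q7 tau 0.0182 q7 0.37
```

```bash
S='python3 -c "from h import *;st()"'
python3 -m inch '-1 -.0014 -.0008 0 0 0 0;-1 0 0 0 0 0 -.1;-1 0 0 0 0 0 -.1;-1 0 0 0 0 0 -.1;-1 0 0 0 0 0 0;-1 0 0 0 0 0 0;-1 0 0 0 0 0 0' >/dev/null; eval $S
python3 -m inch '-1 -.0005 -.0003 0 0 0 0.03;-1 0 0 0 0 0 .03;-1 0 0 0 0 0 0.02;-1 0 0 0 0 0 0;-1 0 0 0 0 0 0' >/dev/null; eval $S
```

```text
yaw 81.05 z 0.1389 F [ 2.6 -0.6  1.6] M [-0.184 -0.869 -0.026] corr mm tool [-0.9  -0.08] q7 tau 0.0178 q7 0.61
yaw 76.61 z 0.1388 F [2.  1.5 1.5] M [ 0.347 -0.743 -0.026] corr mm tool [-0.63  0.54] q7 tau -0.0355 q7 0.55
```

```bash
python3 -m inch '-1 -.0006 0 0 0 0 0;-1 0 0 0 0 0 0;-1 0 0 -.005 0 0 0;-1 0 0 -.005 0 0 0;-1 0 0 -.02 0 0 0;-1 0 0 -.025 0 0 0;-1 0 0 -.02 0 0 0;-1 0 0 0 0 0 0;-1 0 0 0 0 0 0'
python3 -c "
from h import *
go(.4941,.2402,.215,45.84)
p,d=snapshot('top'); q,d=snapshot('scene')
f=lambda I,u,v,s:cv2.resize(I[v:v+s,u:u+s,::-1],(400,400),interpolation=cv2.INTER_CUBIC)
cv2.imwrite('pics/s3.png',np.hstack([f(p,345,230,40),f(q,318,200,50)]))"
```

```text
clock: 20.3
tool_pos: [0.4616, -0.1015, 0.2141]
eef_rot: [0.117, 0.993, -0.001, 0.0]
contact_force: [-0.5, -1.0, -0.9]
opening: 0.183
finger_force: 30.0
pos [ 0.4616 -0.1015  0.2141] yyaw 76.54 tilt [-0.0001 -0.0014] q7 0.714 F [-0.48 -1.02 -0.87] M [ 0.019 -0.108  0.005] t 20.3
shift mm [ 47.9 339.9  -1.3] turnz 0.536
```

View pics/s3.png

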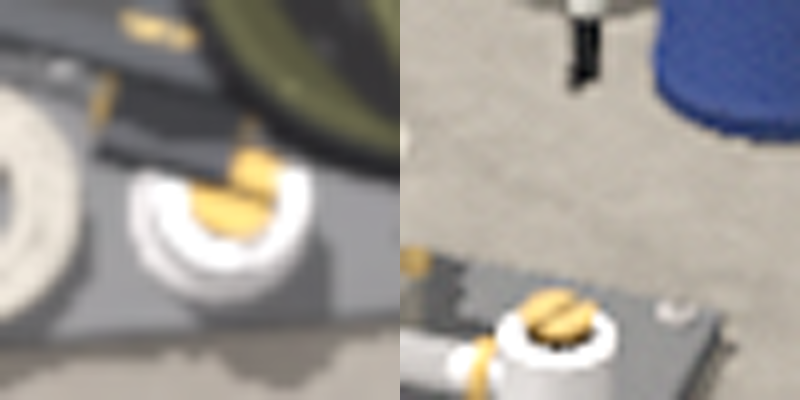

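```bash
python3 -c "
from h import *
for n,a,b in(('scene',(335.1,241.6),(340.9,237.9)),('top',(367.5,248),(372,250.5))):
    a=ray(n,*a,.057);b=ray(n,*b,.057);d=a-b;print(n,a,b,np.degrees(np.arctan2(d[1],d[0]))%180)
p=cv2.imread('pics/scene0.png')
"
```

```text
scene [ 0.46019192 -0.08233678  0.057     ] [ 0.4550351  -0.10199285  0.057     ] 75.2996176352026
top [ 0.46308331 -0.0957153   0.057     ] [ 0.45809591 -0.10511315  0.057     ] 62.045274771738896
```

The slot now lies at about 62–75° world, against a felt seat at about −18°, so it has backed out roughly 90°. I'll carry the tool back to the stand.

```bash
python3 -m inch '-1 .004 .0283 0 0 0 0;-1 .004 .0283 0 0 0 0;-1 .004 .0283 0 0 0 0;-1 .004 .0283 0 0 0 0;-1 .004 .0283 0 0 0 0;-1 .004 .0283 0 0 0 0;-1 .004 .0283 0 0 0 0;-1 .004 .0283 0 0 0 0;-1 .004 .0283 0 0 0 0;-1 .004 .0283 0 0 0 0;-1 .004 .0283 0 0 0 0;-1 .004 .0283 0 0 0 0;-1 0 0 0 0 0 .107;-1 0 0 0 0 0 .107;-1 0 0 0 0 0 .107;-1 0 0 0 0 0 .107;-1 0 0 0 0 0 .107;-1 0 0 0 0 0 0;-1 0 0 0 0 0 0;-1 0 0 0 0 0 0'
python3 -c "
from h import *
go(.4941,.2402,.17,45.84)"
```

```text
clock: 22.07
tool_pos: [0.4937, 0.2404, 0.2129]
eef_rot: [0.374, 0.928, -0.001, -0.0]
contact_force: [0.1, 1.0, -0.9]
opening: 0.177
finger_force: 30.0
pos [0.4937 0.2404 0.2129] yyaw 46.12 tilt [-0.0014 -0.0012] q7 -0.263 F [ 0.07  1.05 -0.94] M [ 0.012 -0.166 -0.018] t 22.0667
shift mm [-0.5  0.2 42.9] turnz 0.005
```

```bash
python3 -m inch '-1 -.0004 .0002 .015 0 0 0.004;-1 0 0 .015 0 0 0;-1 0 0 .013 0 0 0;-1 0 0 0 0 0 0;-1 0 0 0 0 0 0;-1 0 0 0 0 0 0' >/dev/null
python3 -c "
from h import *
go(.4941,.2402,.102,45.84)"
```

```text
pos [0.4948 0.241  0.1711] yyaw 45.76 tilt [0.0003 0.0006] q7 -0.318 F [-0.39 -0.3   0.12] M [ 0.036 -0.144 -0.031] t 22.5667
shift mm [-0.1 -1.1 69.1] turnz -0.001
```

```bash
python3 -m inch '-1 0 -.001 .003 0 0 0;-1 0 0 .004 0 0 0;-1 0 0 .004 0 0 0;-1 0 0 .004 0 0 0;-1 0 0 .004 0 0 0;-1 0 0 .004 0 0 0;-1 0 0 0 0 0 0;-1 0 0 0 0 0 0' >/dev/null
python3 -c "
from h import *
go(.4941,.2402,.102,45.84)"
```

```text
pos [0.4938 0.24   0.1474] yyaw 45.73 tilt [-0.0004 -0.0003] q7 -0.349 F [-1.   -0.26 -0.93] M [ 0.032 -0.136  0.052] t 23.2333
shift mm [-0.1  0.4 45.4] turnz -0.002
```

No contact force 15 mm below the mouth, so the blade is in the bore.

```bash
python3 -m inch '-1 0 .0003 .004 0 0 0;-1 0 0 .004 0 0 0;-1 0 0 .004 0 0 0;-1 0 0 .004 0 0 0;-1 0 0 .004 0 0 0;-1 0 0 .004 0 0 0;-1 0 0 .004 0 0 0;-1 0 0 .004 0 0 0;-1 0 0 .004 0 0 0;-1 0 0 .003 0 0 0;-1 0 0 .002 0 0 0;-1 0 0 0 0 0 0;-1 0 0 0 0 0 0' >/dev/null
python3 -c "
from h import *
go(.4941,.2402,.102,45.84)"
python3 -m inch '-1 0 0 .002 0 0 0;-1 0 0 .002 0 0 0;-1 0 0 .001 0 0 0;-1 0 0 0 0 0 0;-1 0 0 0 0 0 0' >/dev/null
python3 -c "
from h import *
go(.4941,.2402,.102,45.84)"
```

```text
pos [0.4941 0.2402 0.1067] yyaw 45.73 tilt [ 0. -0.] q7 -0.402 F [-0.06  0.18 -0.17] M [-0.008 -0.157 -0.049] t 24.3167
shift mm [-0.   0.   4.7] turnz -0.002
pos [0.4942 0.2402 0.1021] yyaw 45.73 tilt [ 0.0006 -0.0001] q7 -0.408 F [-0.33 -1.88  5.22] M [-0.171  0.065 -0.055] t 24.7333
shift mm [ 0.  -0.1  0.1] turnz -0.002
```

The collar pushes back with about 5 N at the original height, so it is seated. I'll release and retreat.

```bash
python3 -m inch '1 0 0 0 0 0 0;1 0 0 0 0 0 0;1 0 0 0 0 0 0;1 0 0 0 0 0 0;1 0 0 0 0 0 0;1 0 0 0 0 0 0;1 0 0 0 0 0 0;1 0 0 0 0 0 0;1 0 0 0 0 0 0;1 0 0 0 0 0 0;1 0 0 -.015 0 0 0;1 0 0 -.02 0 0 0;1 0 0 -.025 0 0 0;1 0 0 -.03 0 0 0;1 0 0 -.03 0 0 0;1 -.02 -.03 0 0 0 0;1 -.02 -.03 0 0 0 0;1 -.02 -.03 0 0 0 0;1 0 0 0 0 0 0;1 0 0 0 0 0 0'
python3 -c "
from h import *
p,d=snapshot('top'); q,d=snapshot('scene')
f=lambda I,u,v,s:cv2.resize(I[v:v+s,u:u+s,::-1],(400,400),interpolation=cv2.INTER_CUBIC)
cv2.imwrite('pics/s4.png',np.hstack([f(p,350,230,40),f(q,200,265,80)]))"
```

```text
clock: 26.4
tool_pos: [0.474, 0.1312, 0.2216]
eef_rot: [0.379, 0.926, -0.001, 0.0]
contact_force: [-0.1, 1.3, -0.3]
opening: 1.001
finger_force: 0.0
```

View pics/s4.png

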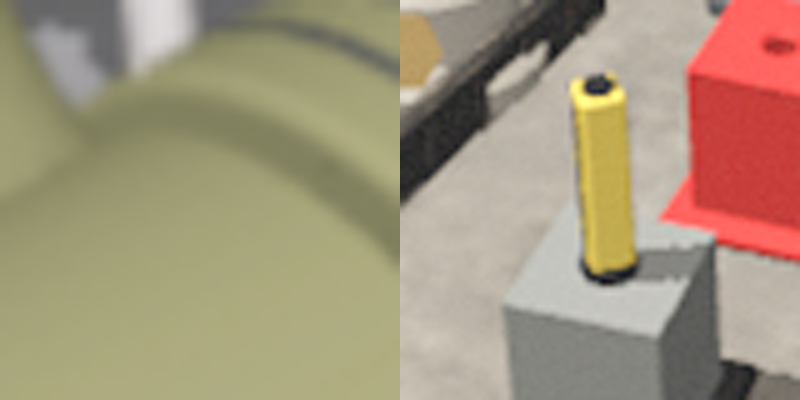

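The right half of the picture shows the tool upright in the grey stand, its collar flush on the block at (610,272). In the left half the arm hides the screw, but the earlier measurements put it well inside the 60–120° band.

```bash
python3 -c "
from plant import r
print(r.finish_job())"
```

```text
the job is handed in; nothing more can be done
None
```

I handed the job in at about 26 s, and no verdict was returned: I felt the screw just seat, backed it out about 90° (73–100° by camera and feel, not checked again after the last move), and put the tool back upright on its collar in the grey stand.

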